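# Feed one firing plate from the stack and load a crown die on it

### The job

Slide just the top white plate off the stack in the plate feeder, along onto the feeder's lower deck until it lies flat and rests right up against the blue fence, leaving the two plates beneath it where they are. The plates are brittle, so drag it with only a light fingertip pressure on its face, a few newtons and never more than 12 N. Then stand the grey crown die upright in the middle of that plate, let go of it, and leave the two white dies where they stand.

Things in the scene. Friction and masses are not known exactly. Their poses are not given: they have to be found in the camera images.
- feeder: fixed dark steel plate feeder on a grey base plate 98 x 164 x 6 mm. Origin on the table, z up; its +y is the feeding direction, from the magazine over the deck to the blue fence. Deck: y from -6 to 58 mm (fence face), surface at z = 22 mm; side rails with inner faces at x = +-36.5 mm reach z = 26 mm; the fence reaches z = 30 mm
- magazine (a point): middle of the magazine's floor, 12 mm above the table, 40 mm along the feeder's -y from its origin. Pocket 73 mm wide, from 32 mm behind this point to the deck's edge 34 mm ahead; side and back walls end 32 mm above the table, 2 mm above the top plate, so its edges cannot be got at. The floor is sprung: pressed with more than 1 to 2 N it sinks, about 1 mm for each 3 N, at most 2.5 mm
- seat (a point): point on the deck surface (22 mm above the table) over which the centre of a plate lies when it rests against the fence; 28 mm along the feeder's +y from its origin; axes as the feeder's. The deck does not give; it is 2 mm lower than the top plate's underside in the unpressed stack: the plate steps down on the way, and pressed down 2 mm it jams on the deck's edge
- plate_top: topmost of three equal white glazed ceramic plates, 70 (x) x 60 (y) x 6 mm, 90 g; origin at the centre of its underside, z up. Starts above the magazine point, upper face 30 mm above the table; has to travel about 68 mm. Plates slide on one another and on the feeder with friction about 0.2; fingertips grip the face far better. More than 12 N of finger force breaks it
- plate_middle: second plate of the stack, same size, origin at the centre of its underside, 18 mm above the table; must stay within 4 mm of where it is
- plate_bottom: lowest plate of the stack, same size, origin at the centre of its underside, 12 mm above the table; must stay within 4 mm of where it is
- crown_die_2: the grey crown die: a small round upright die, 18 mm in diameter at the head and foot, narrower at the waist, 31 mm tall, 30 g; origin at the centre of its underside, z up; stands on the table
- crown_die_1: a white crown die of the same shape and size, standing on the table beside the grey one; to be left alone
- crown_die_3: another white crown die of the same shape and size, standing on the table; to be left alone

How it is judged (in metres and radians):
On the way:
1. the top plate lies flat on the deck against the blue fence (horizontal distance between plate_top and seat below 0.004 m and height (world z) of plate_top between 0.0205 and 0.0235 m and angle between plate_top's own z axis and vertical below 0.03 rad and y of plate_top in the frame of seat above -0.0025 m), for 0.2 s.
At the end, for the whole second after the job is handed in: Top plate flat on the deck (0.03 rad), edge within 2.5 mm of the fence, centre within 4 mm of the seat point; grey die upright on it (0.1 rad), within 12 mm of its centre, released, at rest; the other two plates within 4 mm of where they were (all of step 1 and horizontal distance between crown_die_2 and plate_top below 0.012 m and angle between crown_die_2's own z axis and vertical below 0.1 rad and z of crown_die_2 in the frame of plate_top between 0.004 and 0.009 m and linear speed of each of crown_die_2, plate_top below 0.01 m/s and distance of each of plate_middle, plate_bottom from where it was at the start of the episode below 0.004 m); the robot touches nothing.
It fails at once if the top plate is pressed with more than 12 N (contact force between the fingers and plate_top above 12 N).
It fails at once if the middle or bottom plate is moved by more than 4 mm (not (distance of each of plate_middle, plate_bottom from where it was at the start of the episode below 0.004 m)).
It fails at once if a white die is moved by more than 10 mm or tipped over (distance of any of crown_die_1, crown_die_3 from where it was at the start of the episode above 0.01 m or angle between any of crown_die_1, crown_die_3's own z axis and vertical above 0.3 rad).
It also fails if it takes over 72 s, if anything falls off the work surface, if the arm or the gripper's body presses on something with over 40 N, if the wrist force passes 120 N, or if a joint passes its speed limit or range.

### The arm

A 6-joint arm with a two-finger parallel gripper is mounted at the origin on a cart in front of the work surface, level with it; the furniture and walls round the work are solid. World frame = base frame: x ahead of the robot, y to its left, z up, the work surface at z = 0. Lengths are in m, angles in degrees, forces in N, time in s.
With the tool pointing down it reaches from about 0.4 to 0.825 m from the base axis. Payload 7 kg.
Tool frame: the origin (TCP) lies midway between the tips of the shut fingers; the grasp point (between the pads) lies 19 mm behind it; z points along the fingers, y is the line along which they close (so a half turn about z gives the same grasp; the last joint's range is limited). The gripper opens to 88 mm and grips with 3 to 60 N. Pads are 19 mm wide; open, the fingers measure 130 mm over their backs; the gripper's body (78 mm by 193 mm) begins 47 mm behind the grasp point.
Start: joints at [86.408, 20.546, 0.682, 0, -70.136, -16.507], TCP at [0.232, 0.634, 0.227] pointing down, gripper open.
Joint ranges: [-176.03, 176.03], [-82.01, 121.73], [-58.28, 71.71], [-173.87, 95.51], [-174.79, -0.11], [-173.66, 173.66]. Speed limits (degrees/s): [136.94, 136.94, 172.46, 180, 180, 180].

### API

Orientations are given as a 3x3 rotation matrix whose columns are the frame's x, y, z axes.
In Python, from rig import robot gives the robot as it stands. Calls block until the motion is done:
- robot.goto(position, orientation): joint-space move of the TCP to a pose.
- robot.servo_line(position, ori=None, speed=0.15): straight line of the TCP; ori=None keeps the orientation; speed is the mean speed in m/s.
- robot.movej(angles): joint-space move.
- robot.move_gripper(opening): opening from 0.0 (shut) to 1.0 (fully open); the grip force is fixed at half the most; returns when the fingers have stopped.
- robot.dwell(seconds).
- robot.ik(position, orientation): joint angles nearest the present ones, or None.
- robot.grab_frame(name): name is "side" or "top"; returns (picture, depth): 420x560x3 uint8, red, green, blue; 420x560 float32, m along the optical axis (not along the pixel's ray), 0 where there is no reading.
- robot.camera_info(name): a dict with "vfov" (degrees; the focal length in pixels is half the picture's height over the tangent of half this angle, whatever the lens; pixels are square), "cx", "cy" (the principal point, pixels), "view" (4x4, takes a point from world to camera coordinates). Camera axes: x right, y down, z forward; pixel columns grow to the right and rows downward; lengths in m; the calibration is good to about 2 mm. A picture is of the moment at which its call begins. camera_info takes no time and is no camera call.
A pose or a line that the arm cannot do raises robot.Unreachable and nothing moves.
- robot.job_done(): hands the job in; it is judged then, once.
Readings, each from a call of its own:
- robot.read_t(): time.
- robot.read_qpos(): joint angles.
- robot.read_qvel(): joint speeds.
- robot.read_effort(): joint torques, N m.
- robot.read_position(): TCP position.
- robot.read_tcp_rot(): TCP orientation.
- robot.read_force(): force on the tool from outside, world axes, zero at the start.
- robot.read_ft_torque(): the same for the moment, N m.
- robot.read_grip_width(): opening from 0.0 (shut) to 1.0 (fully open).
- robot.read_finger_force(): force on a finger pad.
Only numpy, scipy, OpenCV 4.12 (cv2) and the standard library are available. Lean on these libraries where they do the work, as an engineer would, in place of code of your own. Each camera call takes 0.05 s, during which the arm holds its last target. There are 200 camera calls.

## Working session

There is one attempt and no reset: what is moved stays moved. The work goes in short steps, each a Python script; the robot and the scene stay as the last script left them, time stands still between calls to the robot, and variables do not carry over. Pictures are saved under pics/ and viewed, at most 10 in all, crops included, and the job is handed in when it is done.

```bash
ls; mkdir -p pics; python3 - <<'E'
from rig import robot
import cv2,numpy as np
for n in("top","side"):
    p,d=robot.grab_frame(n); cv2.imwrite(f"pics/{n}0.png",p[:,:,::-1]); np.savez(f"{n}0.npz",p=p,d=d)
    print(n,robot.camera_info(n))
print(robot.read_t(),robot.read_force(),robot.read_tcp_rot())
E
```

```text
pics
top {'vfov': 54.65593771341917, 'cx': 276.9661894630732, 'cy': 210.7379318458794, 'view': array([[ 0.00946835, -0.99947304, -0.03104817, -0.05343844],
       [-0.99951547, -0.00853893, -0.02993191,  0.51490918],
       [ 0.02965102,  0.03131653, -0.99906961,  0.89184128],
       [ 0.        ,  0.        ,  0.        ,  1.        ]])}
side {'vfov': 50.48757722124944, 'cx': 276.3362485802548, 'cy': 210.08142087717218, 'view': array([[-0.82252431, -0.56822935, -0.02385715,  0.40909746],
       [-0.33057183,  0.51180225, -0.79295695,  0.23530456],
       [ 0.46279155, -0.64433987, -0.60881041,  0.62016631],
       [ 0.        ,  0.        ,  0.        ,  1.        ]])}
0.1 [ 0.60735755 -0.41572592  0.16276215] [[ 9.39084077e-01 -3.43687295e-01 -3.72567315e-04]
 [-3.43687467e-01 -9.39082993e-01 -1.43455961e-03]
 [ 1.43168283e-04  1.47521880e-03 -9.99998902e-01]]
```

View pics/top0.png

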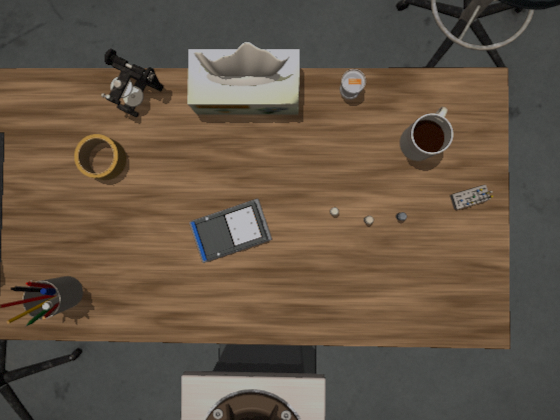

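View pics/side0.png

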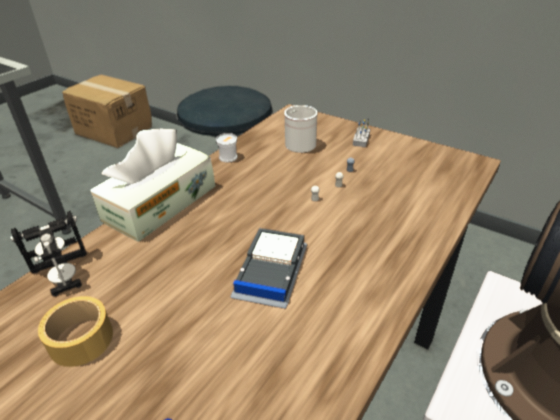

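```bash
cat > h.py <<'E'
import numpy as np,cv2
from rig import robot
def ray(n,uv,z):
    c=robot.camera_info(n);V=c["view"];f=210/np.tan(np.radians(c["vfov"]/2))
    R,t=V[:3,:3],V[:3,3];o=-R.T@t
    d=R.T@np.array([(uv[0]-c["cx"])/f,(uv[1]-c["cy"])/f,1])
    return o+d*(z-o[2])/d[2]
def ori(a):  # tool down, closing axis y along world angle a (deg)
    a=np.radians(a);y=np.array([np.cos(a),np.sin(a),0]);z=np.array([0,0,-1.]);return np.c_[np.cross(y,z),y,z]
def rect(n,p,lo,hi,box,z,k=0):
    u0,v0,u1,v1=box;s=cv2.inRange(p[v0:v1,u0:u1],lo,hi)
    if k:s=cv2.morphologyEx(s,cv2.MORPH_CLOSE,np.ones((k,k)))
    c=max(cv2.findContours(s,cv2.RETR_EXTERNAL,cv2.CHAIN_APPROX_NONE)[0],key=cv2.contourArea)
    w=np.array([ray(n,q[0]+[u0,v0],z)[:2] for q in c])*1000
    return cv2.minAreaRect(w.astype(np.float32))
E
python3 - <<'E'
from h import *
T=np.load("top0.npz")["p"];S=np.load("side0.npz")["p"]
for n,p,b in(("top",T,(222,203,264,250)),("side",S,(245,225,305,268))):
    print(n,"plate mm",rect(n,p,(150,150,150),(255,255,255),b,.03,5))
print("blue top",rect("top",T,(0,30,90),(60,120,255),(180,200,225,270),.03), rect("side",S,(0,0,90),(80,120,255),(220,260,300,310),.03))
hsv=cv2.cvtColor(T,cv2.COLOR_RGB2HSV)
print(T[210:224,396:409].sum(2))
for uv in((335,212),(369,220),(402,216)): print(ray("top",uv,.031))
for uv in((315,188),(339,176),(350.5,160)): print(ray("side",uv,.031))
big=np.hstack([cv2.resize(T[195:270,180:280],(400,300),interpolation=cv2.INTER_CUBIC),cv2.resize(T[195:235,385:425],(300,300),interpolation=cv2.INTER_CUBIC)])
b2=np.hstack([cv2.resize(S[222:312,220:320],(400,300),interpolation=cv2.INTER_CUBIC),cv2.resize(S[145:185,330:370],(300,300),interpolation=cv2.INTER_CUBIC)])
cv2.imwrite("pics/c.png",np.vstack([big,b2])[:,:,::-1])
E
```

```text
top plate mm ((482.3396301269531, 24.334442138671875), (68.40796661376953, 56.82447052001953), 19.10293197631836)
side plate mm ((481.2294616699219, 27.566633224487305), (72.07991790771484, 70.6906967163086), 18.802040100097656)
blue top ((448.1663818359375, 119.77210235595703), (86.20135498046875, 7.543952465057373), 19.418128967285156) ((443.16143798828125, 127.04981231689453), (91.05554962158203, 27.119287490844727), 18.806133270263672)
[[297 293 290 290 288 278 282 284 284 282 279 276 274]
 [289 292 293 297 293 293 292 284 286 285 283 287 287]
 [304 301 261 222 250 262 246 250 265 292 300 298 299]
 [260 211 154 216 252 285 315 319 296 258 277 290 285]
 [215 134 158 223 297 323 333 330 321 280 274 305 304]
 [162 117 208 254 299 327 334 333 338 336 299 267 289]
 [144 106 190 253 294 331 341 337 341 359 308 250 269]
 [156 105 218 257 302 349 347 347 352 340 286 256 266]
 [223 103 156 218 263 330 347 354 356 300 263 285 281]
 [272 178 128 153 208 243 244 242 254 235 268 302 302]
 [297 231 161 148 159 180 178 164 176 246 289 299 300]
 [296 237 169 167 168 166 174 171 229 282 292 294 294]
 [280 275 215 171 172 173 173 221 274 279 279 274 267]
 [292 288 281 268 221 221 253 261 267 261 257 254 253]]
[ 0.51301149 -0.17396736  0.031     ]
[ 0.49654537 -0.24637917  0.031     ]
[ 0.50571345 -0.31621558  0.031     ]
[ 0.51460212 -0.17135907  0.031     ]
[ 0.49383962 -0.23994346  0.031     ]
[ 0.50364324 -0.31422177  0.031     ]
```

View pics/c.png

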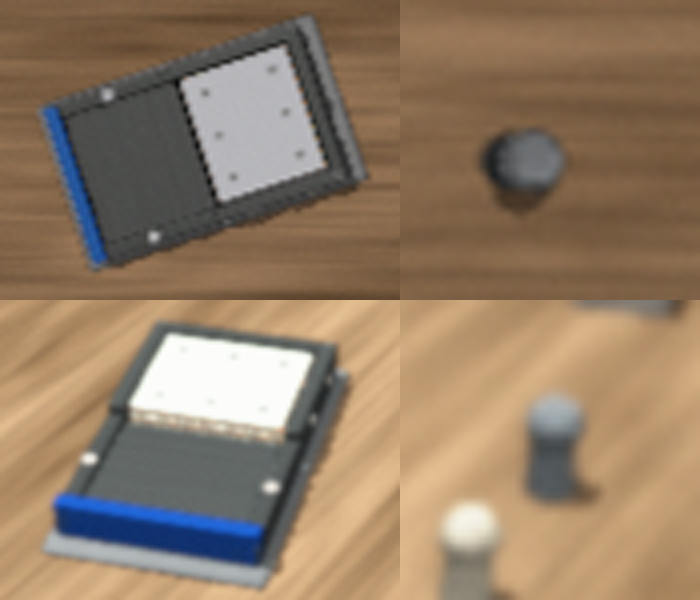

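```bash
cat >> h.py <<'E'
P0=np.array([.4820,.0250]);FA=109.3
FY=np.array([np.cos(np.radians(FA)),np.sin(np.radians(FA))])
def fz(n=8,dt=.01):
    a=[]
    for _ in range(n): a.append(robot.read_force());robot.dwell(dt)
    return np.mean(a,0),np.std(a,0)
E
python3 - <<'E'
from h import *
q=robot.read_qpos()
c=[(np.abs(np.array(j)-q).max(),a) for a in(19.3,199.3) if (j:=robot.ik([*P0,.1],ori(a))) is not None]
print(c);a=min(c)[1]
robot.move_gripper(0);print(robot.read_t())
robot.goto([*P0,.1],ori(a));print(robot.read_t())
robot.servo_line([*P0,.040],speed=.1);t=robot.read_t();print(a,t,robot.read_position(),robot.read_qpos())
print(fz());print(robot.read_t())
robot.servo_line([*P0,.0385],speed=.02);print(robot.read_t(),robot.read_position(),fz())
E
```

```text
[(np.float64(189.41959753040354), 19.3), (np.float64(60.023745217158655), 199.3)]
1.525
3.9083
199.3 4.6583 [0.48235351 0.02522664 0.04028262] [ 2.63982254e+01  1.48004563e+01 -3.65667921e+01  1.50114648e-02
 -3.86153827e+01 -7.08627739e+00]
(array([0.00187828, 0.19336295, 0.42670222]), array([0.71266304, 0.3576807 , 0.66260486]))
4.725
4.975 [0.48214732 0.02505695 0.03883034] (array([-0.16900396, -0.19955718,  0.04809727]), array([0.66049482, 0.48038695, 0.52218259]))
```

```bash
python3 - <<'E'
from h import *
robot.servo_line([*P0,.0315],speed=.03);robot.dwell(.15)
b=fz(30)[0];print("bias",b,robot.read_t());np.save("bias.npy",b)
z=.0315
while z>.027:
    z-=.00025;robot.servo_line([*P0,z],speed=.01)
    f=(fz(12)[0]-b);print(round(z*1e3,2),np.round(robot.read_position()[2]*1e3,2),np.round(f,2),round(robot.read_t(),2))
    if f[2]>2.5:break
E
```

```text
bias [-0.16076375  0.10132079 -0.22286349] 5.825
31.25 31.27 [0.35 0.1  0.24] 6.17
31.0 30.99 [ 0.25 -0.12  0.09] 6.53
30.75 30.76 [-0.    0.    0.49] 6.88
30.5 30.48 [ 0.11 -0.15  0.38] 7.22
30.25 30.34 [-0.11  0.08  1.67] 7.58
30.0 30.04 [-0.55 -0.21  2.86] 7.92
```

```bash
cat >> h.py <<'E'
def drag(s,z,send,step=.003,tgt=3.,hmax=2.5):
    b=np.load("bias.npy")
    while s<send-1e-6:
        s=min(s+step,send);p=P0+FY*s
        robot.servo_line([*p,z],speed=.02)
        f=fz(10)[0]-b;fy=f[:2]@FY
        print(round(s*1e3,1),round(z*1e3,2),"Fz %.1f Fy %.1f"%(f[2],fy),round(robot.read_t(),2))
        if f[2]>7 or fy<-hmax: robot.servo_line([*p,z+.0005],speed=.01) if f[2]>7 else None;print("stop");break
        n=0
        z+=np.clip((f[2]-tgt)/5e3,-.0003,.0003)
        while f[2]<1. and n<12:
            n+=1;robot.servo_line([*p,z],speed=.01);f=fz(10)[0]-b;print("   z",round(z*1e3,2),"%.1f"%f[2])
            if f[2]<1.8:z-=.00025
    return s,z
E
python3 - <<'E'
from h import *
print(drag(0,.030,.027))
E
```

```text
3.0 30.0 Fz 2.5 Fy 0.8 8.31
6.0 29.89 Fz 2.9 Fy 0.6 8.69
9.0 29.88 Fz 2.7 Fy 0.5 9.07
12.0 29.81 Fz 3.0 Fy 0.6 9.46
15.0 29.8 Fz 3.2 Fy 0.5 9.84
18.0 29.83 Fz 3.2 Fy 0.3 10.22
21.0 29.86 Fz 2.7 Fy 0.5 10.61
24.0 29.81 Fz 3.2 Fy 0.7 10.99
27.0 29.86 Fz 2.7 Fy 0.7 11.38
(0.026999999999999996, np.float64(0.029800555529611316))
```

```bash
python3 - <<'E'
from h import *
T=robot.grab_frame("top")[0];S=robot.grab_frame("side")[0]
cv2.imwrite("pics/d.png",np.hstack([cv2.resize(T[195:270,180:280],(400,300)),cv2.resize(S[222:312,220:320],(400,300))])[:,:,::-1])
E
```

```text
(no output)
```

View pics/d.png

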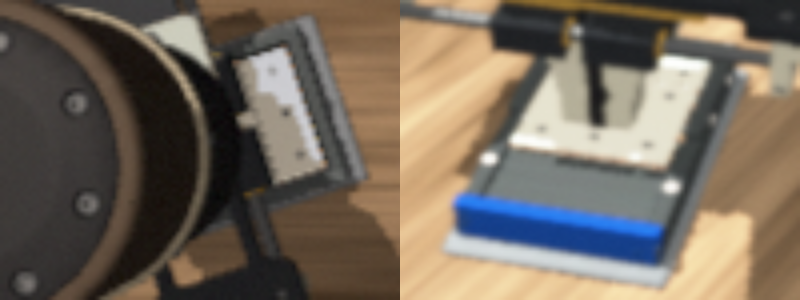

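The side view shows the plate (front edge near pixel 595,155) moving with the fingers and partly over the deck, and the middle plate exposed behind it. I'll continue.

```bash
python3 - <<'E'
from h import *
print(drag(.027,.0298,.063,hmax=1.5))
E
```

```text
30.0 29.8 Fz 3.0 Fy 0.7 11.86
33.0 29.8 Fz 3.0 Fy -0.2 12.24
36.0 29.8 Fz 2.6 Fy 0.9 12.62
39.0 29.72 Fz 3.1 Fy 0.8 13.01
42.0 29.74 Fz 2.6 Fy 0.9 13.39
45.0 29.66 Fz 2.5 Fy 0.4 13.78
48.0 29.56 Fz 3.0 Fy 0.5 14.16
51.0 29.56 Fz 2.6 Fy 1.0 14.54
54.0 29.48 Fz 3.0 Fy 0.8 14.93
57.0 29.49 Fz 2.3 Fy 0.4 15.31
60.0 29.35 Fz 3.1 Fy 0.5 15.69
63.0 29.37 Fz 0.1 Fy -0.1 16.07
   z 29.07 0.2
   z 28.82 0.1
   z 28.57 0.3
   z 28.32 0.7
   z 28.07 5.4
(0.063, np.float64(0.028065915702185872))
```

```bash
sed -i 's/hmax=2.5)/hmax=2.5,k=5e3)/; s#/5e3,#/k,#' h.py; python3 - <<'E'
from h import *
s,z=drag(.063,.02797,.0715,step=.0015,tgt=3.5,hmax=1.3,k=25e3)
print(s,z)
E
```

```text
64.5 27.97 Fz 5.7 Fy -0.4 18.07
66.0 28.06 Fz 5.6 Fy -0.1 18.41
67.5 28.14 Fz 5.7 Fy 0.1 18.74
69.0 28.23 Fz 5.2 Fy 0.4 19.07
70.5 28.29 Fz 4.8 Fy 0.1 19.41
71.5 28.34 Fz 4.4 Fy -0.7 19.74
0.0715 0.028379539474577355
```

```bash
python3 - <<'E'
from h import *
s,z=drag(.0715,.02838,.0755,step=.001,tgt=4,hmax=2.0,k=25e3)
p=P0+FY*s
robot.servo_line([*p,.10],speed=.15)
q=robot.read_qpos()
D=np.array([.5045,-.315])
c=[(np.abs(np.array(j)-q).max(),a) for a in(90,270) if (j:=robot.ik([*D,.1],ori(a))) is not None];print(c)
a=min(c)[1];robot.move_gripper(.45);robot.goto([*D,.1],ori(a));print(a,robot.read_t())
T=robot.grab_frame("top")[0];S=robot.grab_frame("side")[0];np.savez("e.npz",T=T,S=S)
cv2.imwrite("pics/e.png",np.hstack([cv2.resize(T[195:270,180:280],(400,300),interpolation=cv2.INTER_CUBIC),cv2.resize(S[222:312,220:320],(400,300),interpolation=cv2.INTER_CUBIC)])[:,:,::-1])
cv2.imwrite("pics/e2.png",S[60:240,260:460].repeat(3,0).repeat(3,1)[:,:,::-1])
E
```

```text
72.5 28.38 Fz 3.7 Fy -0.6 20.07
73.5 28.37 Fz 3.4 Fy -0.8 20.41
74.5 28.34 Fz 3.2 Fy -0.6 20.74
75.5 28.31 Fz 3.3 Fy -0.8 21.07
[(np.float64(59.99547445244747), 90), (np.float64(120.00452554755253), 270)]
90 24.075
```

View pics/e.png

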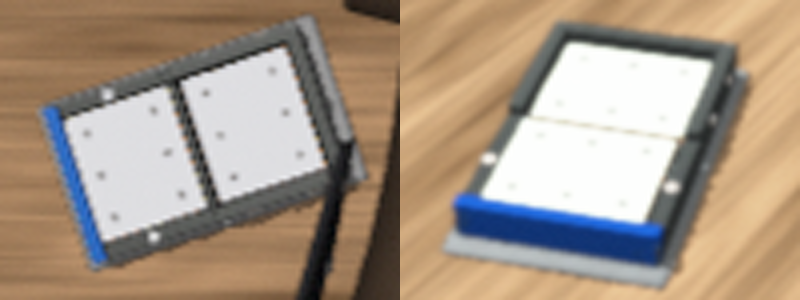

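View pics/e2.png

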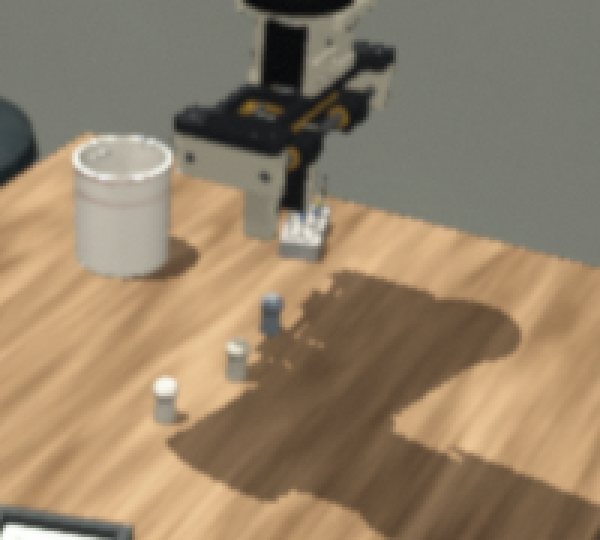

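Top view: the plate's front edge runs right along the blue fence (pixels 65–105, 120–250) and the gap to the stack is parallel. The dies stand undisturbed. I'll check the numbers and pick up the die.

```bash
python3 - <<'E'
from h import *
e=np.load("e.npz")
A=rect("top",e["T"],(150,150,150),(255,255,255),(194,212,233,258),.028,5)
B=rect("top",e["T"],(150,150,150),(255,255,255),(225,203,264,248),.024,5)
d=(np.array(A[0])-B[0]);f=np.array(A[0])
F=rect("top",e["T"],(0,30,90),(60,120,255),(180,200,225,270),.03)
print(A,B,F,"sep",d@FY,"fence centre-plate",(np.array(F[0])-f)@FY)
D=[.5045,-.315]
robot.servo_line([*D,.004],speed=.08);print(robot.read_position(),fz()[0])
robot.move_gripper(0);print("w",robot.read_grip_width()*88,robot.read_finger_force(),robot.read_t())
robot.servo_line([*D,.12],speed=.12);print("w",robot.read_grip_width()*88,robot.read_finger_force(),robot.read_t(),robot.read_position())
S=robot.grab_frame("side")[0]
cv2.imwrite("pics/f.png",cv2.resize(S[60:240,260:460],(600,540))[:,:,::-1])
E
```

```text
((459.2608337402344, 80.48692321777344), (90.275390625, 87.96257019042969), 13.850369453430176) ((478.6866455078125, 34.6324462890625), (72.19908905029297, 81.85084533691406), 19.097808837890625) ((448.2510681152344, 119.44192504882812), (84.84909057617188, 6.864790916442871), 19.418193817138672) sep 49.69800933899109 fence centre-plate 40.40465379653765
[ 0.50492618 -0.31511653  0.00457363] [0.19253945 0.0351619  0.08310331]
w 17.839429588784903 30.000203847885132 26.0917
w 17.83162106393646 29.999915063381195 27.2083 [ 0.50395436 -0.31476057  0.11914076]
```

View pics/f.png

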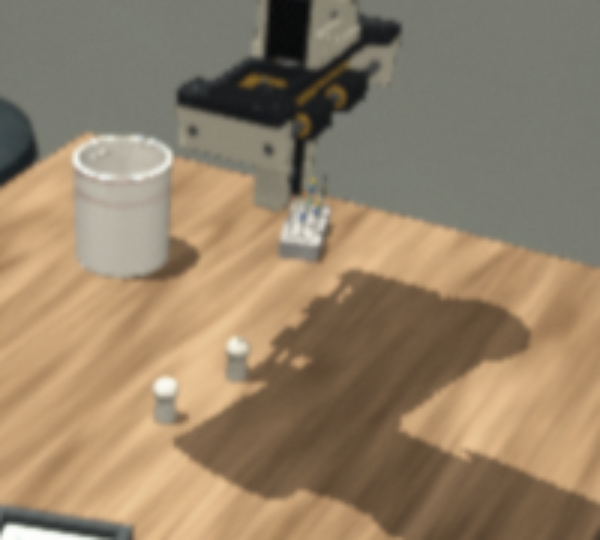

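```bash
python3 - <<'E'
from h import *
T=np.load("e.npz")["T"]
s=cv2.inRange(T[195:270,185:280],(130,130,130),(255,255,255))
for c in sorted(cv2.findContours(s,cv2.RETR_EXTERNAL,cv2.CHAIN_APPROX_NONE)[0],key=cv2.contourArea)[-2:]:
    z=.028 if c[:,0,0].mean()<42 else .024
    r=cv2.minAreaRect(np.array([ray("top",q[0]+[185,195],z)[:2]*1e3 for q in c],np.float32));print(r)
    if z==.028:A=np.array(r[0])
    else:B=np.array(r[0])
F=np.array([448.25,119.44]);print("sep",(A-B)@FY,"lat",(A-B)@[FY[1],-FY[0]],"fence",(F-A)@FY)
np.save("A.npy",A/1e3)
q=robot.read_qpos()
print([(np.abs(np.array(j)-q).max(),a) for a in(19.3,199.3) if (j:=robot.ik([*A/1e3,.1],ori(a))) is not None])
E
```

```text
((482.080322265625, 24.598722457885742), (69.56192016601562, 60.66720199584961), 19.097806930541992)
((459.7748718261719, 88.18504333496094), (69.93753814697266, 60.64918518066406), 18.98423194885254)
sep 67.38510255765088 lat -0.03571112069378939 fence 33.3075938548814
[(np.float64(241.09155742925577), 19.3), (np.float64(61.09155742925577), 199.3)]
```

```bash
python3 - <<'E'
from h import *
A=np.load("A.npy");print(robot.read_t())
robot.goto([*A,.10],ori(199.3));robot.servo_line([*A,.036],speed=.06);robot.dwell(.3)
b=fz(20)[0];z=.0345
while z>.031:
    robot.servo_line([*A,z],speed=.01);f=fz(12)[0]-b;print(round(z*1e3,2),robot.read_position()[2]*1e3,np.round(f,1))
    if f[2]>1.5:break
    z-=.00025
print(robot.read_t())
robot.move_gripper(.4);print(robot.read_grip_width(),fz()[0]-b)
robot.servo_line([*A,.12],speed=.06)
robot.goto([.45,-.15,.2],ori(199.3));print(robot.read_t())
T=robot.grab_frame("top")[0];S=robot.grab_frame("side")[0];np.savez("g.npz",T=T,S=S)
cv2.imwrite("pics/g.png",np.hstack([cv2.resize(T[195:270,180:280],(400,300),interpolation=cv2.INTER_CUBIC),cv2.resize(S[222:312,220:320],(400,300),interpolation=cv2.INTER_CUBIC)])[:,:,::-1])
E
```

```text
27.2583
34.5 34.4808425279924 [-0.2  0.1  0.1]
34.25 34.27908036284323 [0.  0.2 0.3]
34.0 33.98922255857366 [ 0.1  0.1 -0.1]
33.75 33.74220909338041 [0.3 0.2 0. ]
33.5 33.494630559286605 [-0.   0.2  0.4]
33.25 33.25600385140333 [-0.1  0.   0.2]
33.0 32.99195790533061 [ 0.2 -0.   0.3]
32.75 32.72482732148523 [ 0.1  0.4 -0.1]
32.5 32.49658034233921 [0.1 0.1 0.1]
32.25 32.2399494970318 [ 0.1 -0.   0.2]
32.0 32.13224349786718 [-0.3 -0.4  3.3]
34.3417
0.39893841358189097 [0.18971562 0.20827913 0.36024568]
37.5833
```

View pics/g.png

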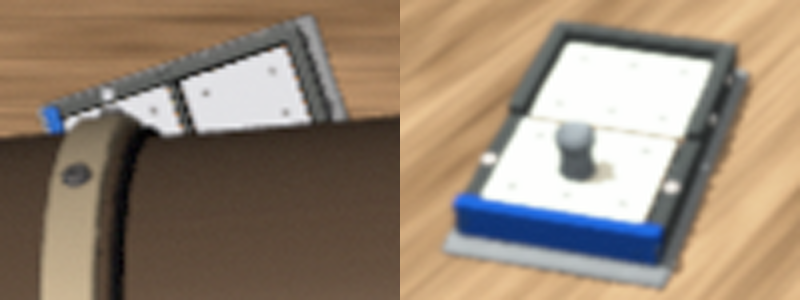

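Side view: the die stands upright mid-plate (foot near pixel 577,175), and the plate is still against the fence.

```bash
python3 -c "
from rig import robot
print(robot.job_done(),robot.read_t())"
```

```text
the job is handed in; nothing more can be done
the job is handed in; nothing more can be done
```

The job is handed in, with no verdict returned: in the last camera views the top plate lies flat against the blue fence (measured finger force stayed under 6 N), the grey die stands released in its middle, and the two lower plates were still in place; the white dies stood in place when last seen, before the die was carried over.

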